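# Set the sine plate to 30 degrees for raking-light inspection

### The arm

A 6-joint arm with a two-finger parallel gripper is mounted at the origin on the work surface; the furniture and walls round the work are solid. World frame = base frame: x ahead of the robot, y to its left, z up, the work surface at z = 0. Lengths are in mm, angles in rad, forces in N, time in s.
With the tool pointing down it reaches from about 300 to 875 mm from the base axis. Payload 4.2 kg.
Tool frame: the origin (TCP) lies on the centre line of the jaws, within the pads' length; the fingertips stand 8 mm ahead of it and the grasp point (between the pads) lies 11 mm behind it; z points along the fingers, y is the line along which they close (so a half turn about z gives the same grasp; the last joint's range is limited). The gripper opens to 85 mm and grips with 20 to 120 N. Pads are 22 mm wide; open, the fingers measure 114 mm over their backs; the gripper's body (76 mm by 85 mm) begins 54 mm behind the grasp point. The pads swing forward as they close: fully open they stand 13 mm farther back than shut.
Start: joints at [1.191, 0.32, 1.565, -0, 1.257, -0.02], TCP at [202.452, 538.195, 239.338] pointing down, gripper open.
Joint ranges: [-3.11, 3.11], [-0.84, 2.01], [0.21, 2.61], [-1.34, 4.49], [0.05, 2.63], [-2.56, 2.56]. Speed limits (rad/s): [2.57, 2.57, 3.14, 3.14, 3.14, 3.14].

### API

Orientations are given as [roll, pitch, yaw] about the fixed x, y, z axes, in that order (R = Rz(yaw) Ry(pitch) Rx(roll)).
In Python, from cell import status, get_image, camera_model, workorder, recognise, tip_of gives the robot as it stands.
- The arm moves only by the tool play_rows, never from a script. Its argument "targets" is a list of rows, each a list of 7 numbers: the shift along the tool's x, y, z in cm, then the turn, a rotation vector about the tool's x, y, z in rad, then the opening, from 0 (shut) to 1 (fully open). A call has exactly 10 rows; each row shifts and turns the commanded pose from where the row before left it, along the tool's axes as they then stand; what a row does not reach is not made up. A row lasts 1/12 s, in which the tool goes at most 41.7 mm and 7.16 degrees, less where a joint would pass 70% of its speed; a pose out of reach is approached as far as the arm can. A call with a gripper value outside its range is refused whole. The fingers move at their own pace and stop on an object; the grip force is fixed at half the most. Time passes only in rows, so rows that do not move let the fingers close, or fill a call up. It gives the time, the measured TCP pose, the force, the opening and the grip force at its end, in the units of the state.
- status.read_state(): the state, without advancing time (a new reading comes with each control period).
- get_image(name): name is "scene" or "top" or "wrist"; returns the picture (400x640x3 uint8, blue, green, red); there is no depth.
- camera_model(name): a dict with "intrinsics" (3x3 intrinsics, pixels), "k1" (the pictures are not rectified: a ray, as slopes to the right and down, at radius r is drawn at 1 + k1 r^2 times it, then the intrinsics apply), "R" (3x3) and "t" (3): a world point X has camera coordinates R X + t. Camera axes: x right, y down, z forward; pixel columns grow to the right and rows downward; lengths in mm; the calibration is good to about 2 mm. A picture is of the moment at which its call begins: read the wrist's pose just before it. camera_model takes no time and is no camera call; for the wrist camera it gives the pose at the moment of the call.
- workorder.finish_job(): hands the job in; it is judged then, once.
Trained networks look in the newest picture that a camera, given by its name, has taken for a name from the list of things; names that differ only in an ending like _2 or _b are one class to them, and where a whole thing is asked for, a point or a joint stands for the part that bears it (a point fixed in the world has none). Each returns a list of dicts, best first, with "score" (0 to 1); they miss things now and then, are a little off and sometimes report something else, mostly with a low value. They report only what shows in the picture. A call takes as long as a camera call. They do not tell look-alikes from the thing itself.
- recognise(camera, target): "position" ([x, y, z] in mm, in world coordinates, good to about 4 mm: the middle of the surface that is visible of it).
- tip_of(camera, target): "position" ([x, y, z] in mm, in world coordinates, good to about 4 mm: a listed point, or the origin of a listed thing).
The state is a dict: "clock": time; "q": joint angles; "joint_vel": joint speeds; "effort": joint torques, N m; "tool_pos": TCP position; "eef_rot": TCP orientation; "contact_force": force on the tool from outside, world axes, zero at the start; "moment": the same for the moment, N m; "opening": finger opening in mm; "finger_force": force on a finger pad.
Only numpy, scipy, OpenCV 4.12 (cv2) and the standard library are available. Lean on these libraries where they do the work, as an engineer would, in place of code of your own. Each camera call takes 0.05 s, during which the arm holds its last target. There are 200 camera calls.

### The job

Set the tilting plate to 30 degrees for raking-light photographs: swing the plate up by its handle past upright until it rests back on its stop, then set the two gauge blocks that together give 60 mm (the 20 mm and the 40 mm one), flat one on the other, in the middle of the bright pad on the base, where the roller comes down. Then let the plate down by its handle, under control and gently, neither dropped nor forced, until its roller rests on the stack, and let go; leave the third block and the other things on the table where they are.

Things in the scene. Friction and masses are not known exactly. Their poses are not given: they have to be found in the camera images.
- sine_base: fixed grey base of the tilting plate, 152 (x) x 124 (y) x 24 mm high, on rubber feet. Origin under its centre; its own +x points to the hinge end, its -x to the plate's free end. Two cheeks beside the hinge rise to 48 mm.
- hinge (a point): centre of the plate's hinge pin: 56 mm towards +x from the base's centre, 36 mm above the table. The pin runs along the base's y. Axes as the base.
- pad (a point): centre of the bright ground pad on the top of the base (24 mm above the table, level with the base's top face), 104 mm from the hinge towards the base's -x: where the roller comes down at 30 degrees. The bright area is 50 (x) x 96 (y) mm. Axes as the base.
- plate (a joint): angle of the plate, rad: 0 = closed, level over the base (its start); grows as the free end swings up; 0.524 = 30 degrees; 1.65 = resting back on its stop. The plate turns easily (slight friction), weighs about 0.5 kg, balances at about 1.42 rad: below about 1.33 it falls towards closed, beyond about 1.52 its own weight takes it back to the stop.
- handle (a point): middle of the grip bar of the D-handle on the plate's free end: round bar 10 mm thick along the base's y, 78 mm clear between its side bars, 41 mm clear to the plate. At plate angle a it is 180 cos(a) - 15 sin(a) mm from the hinge towards base -x and 180 sin(a) + 15 cos(a) mm above it (51 mm above the table at 0). A gripper pointing down can hold it throughout: the bar turns in the pads.
- roller (a point): middle of the steel roller under the plate, 24 mm in diameter, 96 mm long along base y, on the hinge line 120 mm from the hinge; at angle a its lowest line is 120 sin(a) mm above the base's top, so 60 mm of blocks make 30 degrees. The aluminium plate above it is 146 x 104 x 10 mm, ends 134 mm from the hinge and at 0 has its top 56 mm above the table.
- block_20: gauge block of bare aluminium, 40 x 70 mm and 20 mm high, lying flat, the lowest of three alike ones. Origin: centre of its underside; x across the 40 mm width, y along the 70 mm length, z up. Friction of about 0.8; mass differs a little from run to run.
- block_40: gauge block of bare aluminium, 40 x 70 mm and 40 mm high, the highest of three alike ones, lying flat. Origin: centre of its underside; x across the 40 mm width, y along the 70 mm length, z up. Friction of about 0.8; mass differs a little from run to run.
- block_30: gauge block of bare aluminium, 40 x 70 mm and 30 mm high, the middle one of three; not wanted, leave it. Origin: centre of its underside; x across the 40 mm width, y along the 70 mm length, z up. Friction of about 0.8; mass differs a little from run to run.
- tape_roll: roll of masking tape lying flat, 64 mm across, 19 mm high, a bystander; origin: centre of its underside.
- cork_block: cork rubbing block, 42 x 62 x 28 mm, a bystander; origin: centre of its underside.
- weight_6: round brown leather-covered weight, 41 mm across, 32 mm high, a bystander; origin: centre of its underside.
- eraser: eraser in a blue sleeve, 21 x 46 x 13 mm, a bystander; origin: centre of its underside.
There are look-alikes about, which are no part of the job. There is more than one size of the sine_base; the job needs the larger. Leave any purple look-alike of the block_40 alone.

How it is judged (in metres and radians):
On the way, in this order (a step that is already met when the one before it is completed fails the run):
1. the plate is swung up past upright and rests back on its stop, let go (value of joint plate above 1.45 rad and contact force between the fingers and sine_base below 0.2 N), for 0.2 s.
2. with the plate up, the 20 mm and 40 mm blocks stand flat on one another on the pad, let go and at rest (value of joint plate above 1.45 rad and x of block_20 in the frame of pad between -0.02 and 0.02 m and y of block_20 in the frame of pad between -0.03 and 0.03 m and angle between each of block_20, block_40's own z axis and vertical below 0.06 rad and x of block_40 in the frame of pad between -0.02 and 0.02 m and y of block_40 in the frame of pad between -0.03 and 0.03 m and ((z of block_40 in the frame of pad between -0.003 and 0.003 m and z of block_20 in the frame of pad between 0.037 and 0.043 m) or (z of block_20 in the frame of pad between -0.003 and 0.003 m and z of block_40 in the frame of pad between 0.017 and 0.023 m)) and linear speed of each of block_20, block_40 below 0.02 m/s and contact force between the fingers and block_20 below 0.2 N and contact force between the fingers and block_40 below 0.2 N), for 0.2 s.
3. the plate, still held by its handle, is let down until the roller bears on the upper block (value of joint plate between 0.49 and 0.548 rad and contact force between the fingers and sine_base above 0.3 N and ((z of block_20 in the frame of pad above 0.03 m and contact force between block_20 and sine_base above 0.5 N) or (z of block_40 in the frame of pad above 0.015 m and contact force between block_40 and sine_base above 0.5 N))), for 0.1 s.
At the end, for the whole second after the job is handed in: The plate rests at 30 degrees (0.524 rad) within 0.018 rad on the two blocks; the 20 mm and 40 mm blocks lie flat one on the other (either order) on the base, each centre within 20 mm (base x) and 30 mm (base y) of the pad's centre; all is at rest and let go (x of block_20 in the frame of pad between -0.02 and 0.02 m and y of block_20 in the frame of pad between -0.03 and 0.03 m and angle between each of block_20, block_40's own z axis and vertical below 0.06 rad and x of block_40 in the frame of pad between -0.02 and 0.02 m and y of block_40 in the frame of pad between -0.03 and 0.03 m and ((z of block_40 in the frame of pad between -0.003 and 0.003 m and z of block_20 in the frame of pad between 0.037 and 0.043 m) or (z of block_20 in the frame of pad between -0.003 and 0.003 m and z of block_40 in the frame of pad between 0.017 and 0.023 m)) and linear speed of each of block_20, block_40 below 0.02 m/s and ((z of block_20 in the frame of pad above 0.03 m and contact force between block_20 and sine_base above 0.5 N) or (z of block_40 in the frame of pad above 0.015 m and contact force between block_40 and sine_base above 0.5 N)) and value of joint plate between 0.506 and 0.542 rad and velocity of joint plate between -0.03 and 0.03 rad/s); the robot touches nothing.
It fails at once if the plate is let fall (swings down faster than 1.5 rad/s) (velocity of joint plate below -1.5 rad/s).
It fails at once if with the plate let down, the stack is pressed hard (more than 40 N between a block and the base or plate) (value of joint plate below 0.7 rad and contact force between any of block_20, block_40 and sine_base above 40 N).
It fails at once if the 30 mm block is moved by more than 30 mm (distance of block_30 from where it was at the start of the episode above 0.03 m).
It fails at once if a bystander is moved by more than 30 mm (distance of any of tape_roll, cork_block, weight_6, eraser from where it was at the start of the episode above 0.03 m).
It also fails if it takes over 72 s, if anything falls off the work surface, if the arm or the gripper's body presses on something with over 40 N, if the wrist force passes 120 N, or if a joint passes its speed limit or range.

## Working session

There is one attempt and no reset: what is moved stays moved. The work goes in short steps, Python scripts to look and compute and a tool call to move; the robot and the scene stay as the last step left them, time stands still between calls to the robot, and variables do not carry over. Pictures are saved under pics/ and viewed, at most 10 in all, crops included, and the job is handed in when it is done.

Besides the shell and the picture viewer there is one more tool, called after "Request:" as name([rows], argument=value, ...), one row to a line, values as JSON. play_rows: Moves the arm, as the interface text tells. Its arguments: {"type":"object","properties":{"targets":{"type":"array","items":{"type":"array","items":{"type":"number"}}}},"required":["targets"]}

```bash
ls; mkdir -p pics
python3 - <<'E'
from cell import status,get_image,camera_model,recognise,tip_of
import cv2,numpy as np
print(status.read_state())
a=get_image("top");b=get_image("scene")
cv2.imwrite("pics/top0.png",a);cv2.imwrite("pics/scene0.png",b)
for n in ["sine_base","pad","hinge","handle","block_20","block_40","block_30","tape_roll","cork_block","weight_6","eraser"]:
    for c in ["top","scene"]:
        print(n,c,[(np.round(d["position"]).tolist(),round(d["score"],2)) for d in tip_of(c,n)])
for c in ["top","scene"]:
    m=camera_model(c);print(m)
E
```

```text
pics
{'clock': 0.0, 'q': array([ 1.19102217e+00,  3.20305588e-01,  1.56566610e+00,  9.13792721e-06,
        1.25736669e+00, -1.99963517e-02]), 'joint_vel': array([ 0.00018989,  0.00214037,  0.00013795, -0.00096405, -0.00049368,
       -0.00085001]), 'effort': array([ 9.14940338e-04, -4.15508795e+01, -2.34164339e+01,  4.21234120e-05,
        8.13378836e-03, -1.41334848e-06]), 'tool_pos': array([202.26732972, 537.77281414, 238.47938359]), 'eef_rot': array([-3.13984745e+00, -4.35919382e-05,  2.78181198e+00]), 'contact_force': array([-0.70106837, -0.08464721,  0.17889121]), 'moment': array([ 0.01727875, -0.01165893,  0.01527629]), 'finger_force': 0.0, 'opening': 85.66980811181924}
sine_base top [([583.0, 507.0, 2.0], 0.98), ([594.0, 61.0, 0.0], 0.71)]
sine_base scene [([592.0, 58.0, 4.0], 0.95)]
pad top [([554.0, 519.0, 16.0], 0.84), ([542.0, 66.0, 27.0], 0.72)]
pad scene [([553.0, 522.0, 14.0], 0.89), ([541.0, 63.0, 21.0], 0.81), ([361.0, 182.0, -2.0], 0.36)]
hinge top [([619.0, 499.0, 23.0], 0.95), ([644.0, 66.0, 36.0], 0.63)]
hinge scene [([622.0, 499.0, 28.0], 0.9), ([644.0, 56.0, 35
[... 1770 characters left out ...]
,   1.        ]]), 'k1': -0.15038507629365458, 'R': array([[-8.03417162e-03, -9.99967605e-01,  4.90349437e-04],
       [-9.76165201e-01,  7.73657707e-03, -2.16890859e-01],
       [ 2.16880039e-01, -2.22120044e-03, -9.76195736e-01]]), 't': array([ 115.95218074,  462.66404501, 1422.58264651])}
{'intrinsics': array([[430.24761364,   0.        , 316.62006414],
       [  0.        , 430.24761364, 203.44059498],
       [  0.        ,   0.        ,   1.        ]]), 'k1': -0.08454813733081808, 'R': array([[ 0.53950325, -0.841871  , -0.01376448],
       [-0.55900795, -0.34591312, -0.75356103],
       [ 0.62963986,  0.41424308, -0.65723384]]), 't': array([-132.58736893,  333.76753153,  895.00938297])}
```

View pictures.

View pics/top0.png

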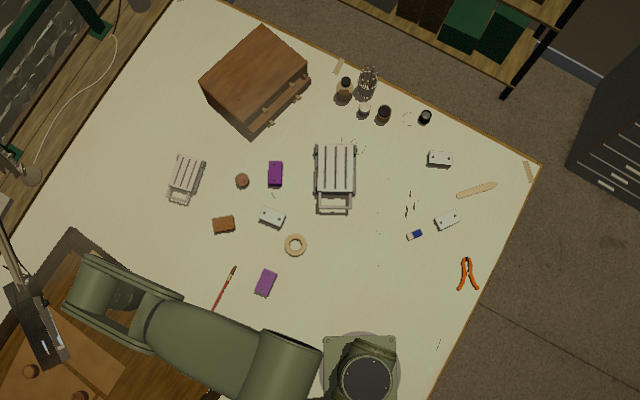

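View pics/scene0.png

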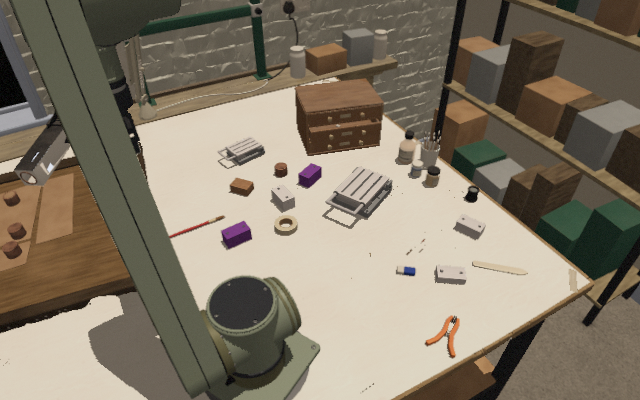

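```bash
cat > h.py <<'E'
import numpy as np,cv2
def proj(m,P):
    P=np.atleast_2d(P).astype(float);c=P@m["R"].T+m["t"];s=c[:,:2]/c[:,2:];s=s*(1+m["k1"]*(s**2).sum(1,keepdims=True))
    K=m["intrinsics"];return s*[K[0,0],K[1,1]]+[K[0,2],K[1,2]]
def unproj(m,uv,z):
    K=m["intrinsics"];s0=(np.atleast_2d(uv)-[K[0,2],K[1,2]])/[K[0,0],K[1,1]];s=s0.copy()
    for _ in range(20): s=s0/(1+m["k1"]*(s**2).sum(1,keepdims=True))
    d=np.c_[s,np.ones(len(s))]@m["R"];o=-m["R"].T@m["t"];return o+d*((z-o[2])/d[:,2])[:,None]
E
python3 - <<'E'
import cv2,numpy as np
t=cv2.imread("pics/top0.png");s=cv2.imread("pics/scene0.png")
def c(i,x,y,w,h,k): return cv2.resize(i[y-h//2:y+h//2,x-w//2:x+w//2],None,fx=k,fy=k,interpolation=cv2.INTER_CUBIC)
r1=np.hstack([c(t,x,y,44,44,6) for x,y in[(271,216),(439,158),(447,220)]])
r2=np.hstack([c(s,x,y,44,44,6) for x,y in[(284,197),(470,226),(451,274)]])
cv2.imwrite("pics/c1.png",np.vstack([r1,r2]))
print(r1.shape)
E
```

```text
(264, 792, 3)
```

View pics/c1.png

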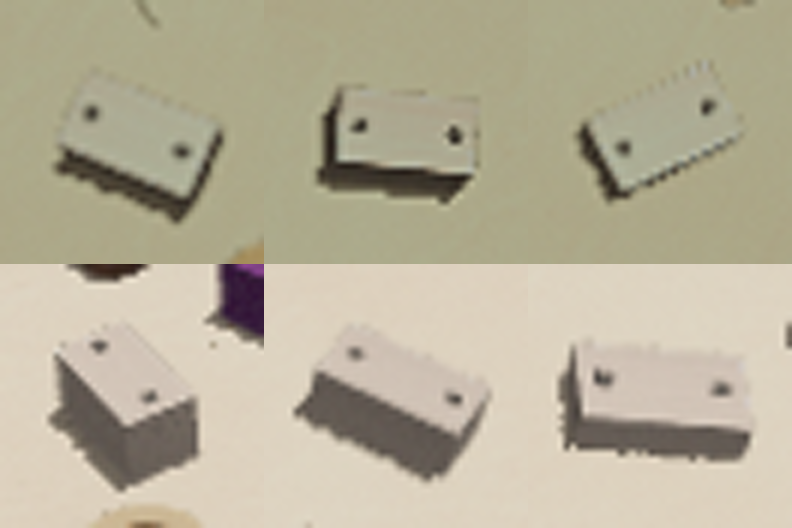

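Run:
```python
from cell import camera_model
from h import *
from scipy.optimize import least_squares
T=camera_model("top");S=camera_model("scene")
D={"b1":([(264.2,212.8),(279.2,219.2)],[(278.5,188.7),(286.8,197.2)]),
"b2":([(433,156.8),(448.8,158.5)],[(463.2,218.8),(479.8,226.5)]),
"b3":([(440.8,222.7),(455,215.8)],[(441.5,270.8),(461.3,272.8)])}
for k,(a,b) in D.items():
  for sw in (0,1):
    P=[]
    for u,v in zip(a,b[::-1] if sw else b):
        r=least_squares(lambda X:np.r_[proj(T,X)[0]-u,proj(S,X)[0]-v],[500,0,20]);P.append(r.x);print(k,sw,r.x.round(1),round(r.cost,2))
    d=P[1]-P[0];print(" mid",((P[0]+P[1])/2).round(1),"dist",np.linalg.norm(d).round(1),"ang",np.degrees(np.arctan2(d[1],d[0])).round(1))
```

```text
b1 0 [454.6 269.2  39.2] 0.56
b1 0 [435.3 225.3  39.8] 0.64
 mid [445.  247.3  39.5] dist 47.9 ang -113.7
b1 1 [471.4 267.   -7.2] 16.68
b1 1 [420.4 228.8  82.3] 6.26
 mid [445.9 247.9  37.6] dist 109.8 ang -143.2
b2 0 [ 624.1 -234.4   31. ] 0.5
b2 0 [ 619.  -282.8   30.4] 0.54
 mid [ 621.5 -258.6   30.7] dist 48.7 ang -96.1
b2 1 [ 648.8 -264.8   -8.5] 58.27
b2 1 [ 596.  -252.9   67.2] 37.51
 mid [ 622.4 -258.9   29.4] dist 93.0 ang 167.4
b3 0 [ 423.9 -247.7   22.7] 0.55
b3 0 [ 444.2 -291.7   21.9] 0.43
 mid [ 434.1 -269.7   22.3] dist 48.5 ang -65.2
b3 1 [ 440.6 -276.    10.1] 86.17
b3 1 [ 427.5 -263.5   34.4] 61.61
 mid [ 434.  -269.8   22.3] dist 30.4 ang 136.3
```

The three bare blocks in the top picture: (271,216) triangulates to a top at 39.5 mm, so it is the 40. (439,158) gives 31 mm, the 30, to be left. (447,220) gives 22 mm, the 20. The purple ones at (275,174) and (265,283) are look-alikes. The larger sine base is at (335,177); the smaller one at (185,178) is to be left.

Request:
play_rows([
  [0, 0, 0, 0, 0, 0.12, 0.5],
  [0, 0, 0, 0, 0, 0.12, 0.5],
  [0, 0, 0, 0, 0, 0.12, 0.5],
  [0, 0, 0, 0, 0, 0.12, 0.5],
  [0, 0, 0, 0, 0, 0.12, 0.5],
  [0, 0, 0, 0, 0, 0.12, 0.5],
  [0, 0, 0, 0, 0, 0.12, 0.5],
  [0, 0, 0, 0, 0, 0.12, 0.5],
  [0, 0, 0, 0, 0, 0.12, 0.5],
  [0, 0, 0, 0, 0, 0.12, 0.5],
])

```text
clock: 2.03
tool_pos: [202.5, 538.2, 239.3]
eef_rot: [3.142, -0.0, 1.576]
contact_force: [-1.1, 0.2, -0.0]
opening: 42.9
finger_force: 0.0
```

Request:
play_rows([
  [-2.38, 1.35, 0, 0, 0, 0, 0.5],
  [-2.38, 1.35, 0, 0, 0, 0, 0.5],
  [-2.38, 1.35, 0, 0, 0, 0, 0.5],
  [-2.38, 1.35, 0, 0, 0, 0, 0.5],
  [-2.38, 1.35, 0, 0, 0, 0, 0.5],
  [-2.38, 1.35, 0, 0, 0, 0, 0.5],
  [-2.38, 1.35, 0, 0, 0, 0, 0.5],
  [-2.38, 1.35, 0, 0, 0, 0, 0.5],
  [-2.38, 1.35, 0, 0, 0, 0, 0.5],
  [-2.38, 1.35, 0, 0, 0, 0, 0.5],
])

```text
clock: 2.87
tool_pos: [340.5, 300.5, 239.5]
eef_rot: [3.141, -0.0, 1.582]
contact_force: [0.8, 0.8, 0.4]
opening: 42.5
finger_force: 0.0
```

Request:
play_rows([
  [-2.38, 1.35, 0, 0, 0, 0, 0.5],
  [-2.38, 1.35, 0, 0, 0, 0, 0.5],
  [-2.38, 1.35, 0, 0, 0, 0, 0.5],
  [-2.38, 1.35, 0, 0, 0, 0, 0.5],
  [-2.38, 1.35, 0, 0, 0, 0, 0.5],
  [-2.38, 1.35, 0, 0, 0, 0, 0.5],
  [-2.38, 1.35, 0, 0, 0, 0, 0.5],
  [-2.38, 1.35, 0, 0, 0, 0, 0.5],
  [-2.38, 1.35, 0, 0, 0, 0, 0.5],
  [-2.38, 1.35, 0, 0, 0, 0, 0.5],
])

```text
clock: 3.7
tool_pos: [478.2, 63.9, 239.5]
eef_rot: [3.141, -0.0, 1.582]
contact_force: [-0.0, 0.9, 0.6]
opening: 42.6
finger_force: 0.0
```

Run:
```python
from cell import status,get_image,camera_model,recognise,tip_of
import cv2,numpy as np,pickle
s=status.read_state();print(s["tool_pos"],s["eef_rot"],s["opening"])
m=camera_model("wrist");a=get_image("wrist");cv2.imwrite("pics/w1.png",a);pickle.dump(m,open("w1.pkl","wb"))
for n in ["pad","hinge","handle","sine_base"]:
    print(n,[(np.round(d["position"]).tolist(),round(d["score"],2)) for d in tip_of("wrist",n)])
print(m)
```

```text
[478.21386957  63.89946011 239.47788994] [ 3.14110210e+00 -1.90605769e-04  1.58164638e+00] 42.55791169464572
pad [([542.0, 66.0, 25.0], 0.66)]
hinge [([651.0, 60.0, 37.0], 0.59), ([540.0, 64.0, 22.0], 0.5)]
handle [([470.0, 67.0, 50.0], 0.77)]
sine_base [([591.0, 61.0, 2.0], 0.6)]
{'intrinsics': array([[285.04680234,   0.        , 319.01815079],
       [  0.        , 285.04680234, 198.84771624],
       [  0.        ,   0.        ,   1.        ]]), 'k1': -0.04017521575878577, 'R': array([[ 0.99993986,  0.01089388,  0.00126328],
       [ 0.0099123 , -0.94705575,  0.32091613],
       [ 0.00469242, -0.32088431, -0.94710677]]), 't': array([-479.772551  ,   13.56049677,  399.37542934])}
```

View pics/w1.png

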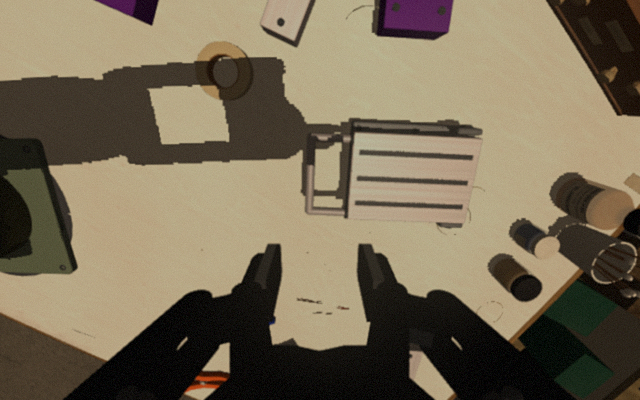

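Run:
```python
import cv2
a=cv2.imread("pics/w1.png")[110:235,295:490];cv2.imwrite("pics/w1c.png",cv2.resize(a,None,fx=4,fy=4,interpolation=cv2.INTER_CUBIC))
```

```text
(no output)
```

View pics/w1c.png

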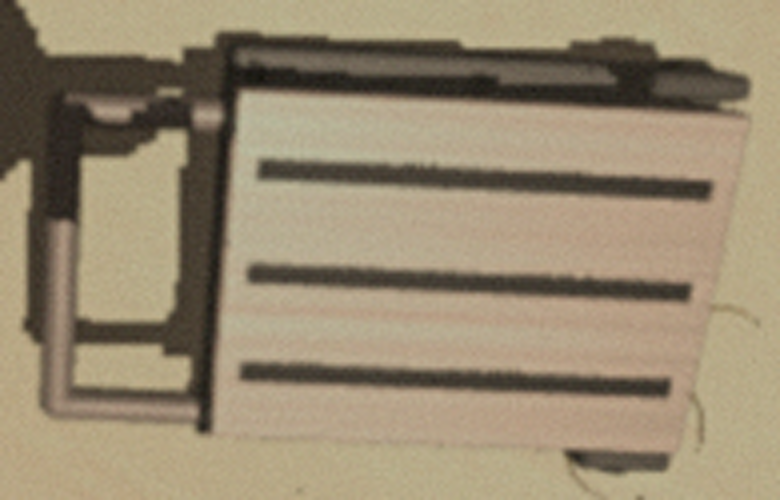

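Wrist crop: plate top corners at crop pixels (239,90), (750,117), (680,452) and (211,433), bar centreline (66,110)–(57,395). I'll turn these into a base pose.

Run:
```python
import pickle
from h import *
from scipy.optimize import least_squares
from cell import camera_model
m=pickle.load(open("w1.pkl","rb"))
f=lambda p:np.array(p)/4+[295,110]
C=unproj(m,f([(239,90),(750,117),(680,452),(211,433)]),56)
print(C.round(1),[np.linalg.norm(C[i]-C[(i+1)%4]).round(1) for i in range(4)])
B=unproj(m,f([(66,110),(62,220),(57,395)]),51);print(B.round(1))
S=unproj(m,f([(260,170),(710,190),(240,371),(668,388)]),56)
for a,b in((C[0],C[1]),(C[3],C[2]),(S[0],S[1]),(S[2],S[3]),(C[3],C[0]),(C[2],C[1])):
    d=b-a;print(np.degrees(np.arctan2(d[1],d[0])).round(2))
loc=np.array([(-134,52),(12,52),(12,-52),(-134,-52)])
def g(p):
    c,s=np.cos(p[2]),np.sin(p[2]);return (loc@np.array([[c,s],[-s,c]])+p[:2]-C[:,:2]).ravel()
r=least_squares(g,[644,60,0]);print("hinge",r.x,r.fun.round(1))
h=r.x
for n,dx in(("handle",-180),("pad",-104),("base",-56)):print(n,h[:2]+dx*np.array([np.cos(h[2]),np.sin(h[2])]))
```

```text
[[517.7 115.5  56. ]
 [661.4 110.6  56. ]
 [659.1   8.8  56. ]
 [514.3  13.9  56. ]] [np.float64(143.8), np.float64(101.8), np.float64(144.9), np.float64(101.7)]
[[470.1 109.   51. ]
 [469.1  77.7  51. ]
 [467.6  23.8  51. ]]
-1.96
-2.01
-1.66
-1.82
88.11
88.71
hinge [ 6.49096632e+02  6.02547946e+01 -3.23242471e-02] [-0.8  1.   1.4  1.2  0.3 -0.9 -0.8 -1.3]
handle [469.19066057  66.0721459 ]
pad [545.15095947  63.6159309 ]
base [593.12588508  62.06463722]
```

Request:
play_rows([
  [0, 0, 0, 0, 0, 0.044, 0.5],
  [0.18, -0.93, 0, 0, 0, 0, 0.5],
  [0, 0, 2.4, 0, 0, 0, 0.5],
  [0, 0, 2.4, 0, 0, 0, 0.5],
  [0, 0, 2.4, 0, 0, 0, 0.5],
  [0, 0, 2.4, 0, 0, 0, 0.5],
  [0, 0, 2.4, 0, 0, 0, 0.5],
  [0, 0, 2.4, 0, 0, 0, 0.5],
  [0, 0, 2.4, 0, 0, 0, 0.5],
  [0, 0, 2.4, 0, 0, 0, 0.5],
])

```text
clock: 4.78
tool_pos: [467.3, 68.4, 46.7]
eef_rot: [3.141, -0.0, 1.54]
contact_force: [-0.6, -1.2, -0.3]
opening: 42.8
finger_force: 0.0
```

Request:
play_rows([
  [0, 0, 0.65, 0, 0, 0, 0.5],
  [0, 0, 0, 0, 0, 0, 0.3],
  [0, 0, 0, 0, 0, 0, 0],
  [0, 0, 0, 0, 0, 0, 0],
  [0, 0, 0, 0, 0, 0, 0],
  [0, 0, 0, 0, 0, 0, 0],
  [0, 0, 0, 0, 0, 0, 0],
  [0, 0, 0, 0, 0, 0, 0],
  [0, 0, 0, 0, 0, 0, 0],
  [0, 0, 0, 0, 0, 0, 0],
])

```text
clock: 5.62
tool_pos: [467.7, 67.8, 42.1]
eef_rot: [-3.141, -0.001, 1.537]
contact_force: [-5.1, 3.6, 5.0]
opening: 7.9
finger_force: 58.7
```

```bash
cat > arc.py <<'E'
import numpy as np,sys
a0,a1,n=float(sys.argv[1]),float(sys.argv[2]),int(sys.argv[3])
a=np.linspace(a0,a1,n+1)+.0831
y=np.round(-18.06*np.cos(a),2);z=np.round(-18.06*np.sin(a),2)
print([[0,round(p,2),round(q,2),0,0,0,0] for p,q in zip(np.diff(y),np.diff(z))])
E
python3 arc.py 0 .6 10;python3 arc.py .6 1.1 10;python3 arc.py 1.1 1.63 10
```

```text
[[0, np.float64(0.12), np.float64(-1.08), 0, 0, 0, 0], [0, np.float64(0.19), np.float64(-1.06), 0, 0, 0, 0], [0, np.float64(0.25), np.float64(-1.06), 0, 0, 0, 0], [0, np.float64(0.31), np.float64(-1.03), 0, 0, 0, 0], [0, np.float64(0.38), np.float64(-1.02), 0, 0, 0, 0], [0, np.float64(0.43), np.float64(-0.99), 0, 0, 0, 0], [0, np.float64(0.5), np.float64(-0.97), 0, 0, 0, 0], [0, np.float64(0.55), np.float64(-0.93), 0, 0, 0, 0], [0, np.float64(0.6), np.float64(-0.9), 0, 0, 0, 0], [0, np.float64(0.66), np.float64(-0.86), 0, 0, 0, 0]]
[[0, np.float64(0.59), np.float64(-0.69), 0, 0, 0, 0], [0, np.float64(0.62), np.float64(-0.65), 0, 0, 0, 0], [0, np.float64(0.65), np.float64(-0.62), 0, 0, 0, 0], [0, np.float64(0.69), np.float64(-0.6), 0, 0, 0, 0], [0, np.float64(0.71), np.float64(-0.55), 0, 0, 0, 0], [0, np.float64(0.74), np.float64(-0.52), 0, 0, 0, 0], [0, np.float64(0.76), np.float64(-0.48), 0, 0, 0, 0], [0, np.float64(0.79), np.float64(-0.44), 0, 0, 0, 0], [0, np.float64(0.81), np.float64(-0.41), 0, 0, 0, 0], [0, np.float64(0.82), np.float64(-0.36), 0, 0, 0, 0]]
[[0, np.float64(0.9), np.float64(-0.34), 0, 0, 0, 0], [0, np.float64(0.91), np.float64(-0.29), 0, 0, 0, 0], [0, np.float64(0.93), np.float64(-0.24), 0, 0, 0, 0], [0, np.float64(0.93), np.float64(-0.19), 0, 0, 0, 0], [0, np.float64(0.95), np.float64(-0.14), 0, 0, 0, 0], [0, np.float64(0.95), np.float64(-0.1), 0, 0, 0, 0], [0, np.float64(0.96), np.float64(-0.04), 0, 0, 0, 0], [0, np.float64(0.96), np.float64(0.01), 0, 0, 0, 0], [0, np.float64(0.95), np.float64(0.06), 0, 0, 0, 0], [0, np.float64(0.95), np.float64(0.11), 0, 0, 0, 0]]
```

Request:
play_rows([
  [0, 0.12, -1.08, 0, 0, 0, 0],
  [0, 0.19, -1.06, 0, 0, 0, 0],
  [0, 0.25, -1.06, 0, 0, 0, 0],
  [0, 0.31, -1.03, 0, 0, 0, 0],
  [0, 0.38, -1.02, 0, 0, 0, 0],
  [0, 0.43, -0.99, 0, 0, 0, 0],
  [0, 0.5, -0.97, 0, 0, 0, 0],
  [0, 0.55, -0.93, 0, 0, 0, 0],
  [0, 0.6, -0.9, 0, 0, 0, 0],
  [0, 0.66, -0.86, 0, 0, 0, 0],
])

```text
clock: 6.45
tool_pos: [505.0, 66.6, 140.5]
eef_rot: [-3.135, -0.001, 1.537]
contact_force: [-7.6, 3.2, 2.4]
opening: 7.9
finger_force: 58.5
```

Request:
play_rows([
  [0, 0.54, -0.69, 0, 0, 0, 0],
  [0, 0.57, -0.65, 0, 0, 0, 0],
  [0, 0.65, -0.62, 0, 0, 0, 0],
  [0, 0.69, -0.6, 0, 0, 0, 0],
  [0, 0.71, -0.55, 0, 0, 0, 0],
  [0, 0.74, -0.52, 0, 0, 0, 0],
  [0, 0.76, -0.48, 0, 0, 0, 0],
  [0, 0.79, -0.44, 0, 0, 0, 0],
  [0, 0.81, -0.41, 0, 0, 0, 0],
  [0, 0.82, -0.36, 0, 0, 0, 0],
])

```text
clock: 7.28
tool_pos: [577.6, 64.3, 197.1]
eef_rot: [-3.141, -0.002, 1.538]
contact_force: [-8.8, 1.5, 13.8]
opening: 7.5
finger_force: 61.3
```

Request:
play_rows([
  [0, 0.9, -0.34, 0, 0, 0, 0],
  [0, 0.91, -0.29, 0, 0, 0, 0],
  [0, 0.93, -0.24, 0, 0, 0, 0],
  [0, 0.93, -0.19, 0, 0, 0, 0],
  [0, 0.95, -0.14, 0, 0, 0, 0],
  [0, 0.95, -0.1, 0, 0, 0, 0],
  [0, 0.96, -0.04, 0, 0, 0, 0],
  [0, 0.96, 0.01, 0, 0, 0, 0],
  [0, 0.95, 0.06, 0, 0, 0, 0],
  [0, 0.95, 0.11, 0, 0, 0, 0],
])

```text
clock: 8.12
tool_pos: [674.0, 61.2, 206.9]
eef_rot: [3.138, -0.002, 1.538]
contact_force: [-1.2, 3.3, 6.0]
opening: 7.5
finger_force: 64.3
```

Request:
play_rows([
  [0, 0, 0, 0, 0, 0, 0],
  [0, 0, 0, 0, 0, 0, 0.2],
  [0, 0, 0, 0, 0, 0, 0.4],
  [0, 0, 0, 0, 0, 0, 0.4],
  [0, 0, 0, 0, 0, 0, 0.4],
  [0, 0, 0, 0, 0, 0, 0.4],
  [0, 0, -1.5, 0, 0, 0, 0.4],
  [0, 0, -2.5, 0, 0, 0, 0.4],
  [0, 0, -2.5, 0, 0, 0, 0.4],
  [0, 0, 0, 0, 0, 0, 0.4],
])

```text
clock: 8.95
tool_pos: [675.1, 60.6, 275.4]
eef_rot: [3.132, -0.001, 1.538]
contact_force: [1.2, -1.1, 0.5]
opening: 34.0
finger_force: 0.0
```

Run:
```python
from cell import status,get_image,camera_model,recognise,tip_of
import cv2,numpy as np
s=status.read_state();print(s["tool_pos"],s["eef_rot"],s["q"])
a=get_image("scene");get_image("top")
for c in("scene","top"):
  for n in ["pad","hinge","handle"]:
    print(c,n,[(np.round(d["position"]).tolist(),round(d["score"],2)) for d in tip_of(c,n)])
cv2.imwrite("pics/s2.png",a)
```

```text
[675.05448978  60.59803521 275.37512967] [ 3.13150097e+00 -9.77727852e-04  1.53777466e+00] [ 7.26013896e-02  4.64725116e-01  1.24737676e+00 -9.27473230e-05
  1.41935226e+00  1.05641516e-01]
scene pad [([545.0, 63.0, 25.0], 0.76), ([649.0, 58.0, 36.0], 0.46)]
scene hinge [([647.0, 56.0, 37.0], 0.97), ([624.0, 497.0, 26.0], 0.44)]
scene handle [([677.0, 58.0, 216.0], 0.78), ([395.0, -168.0, 3.0], 0.34)]
top pad [([553.0, 518.0, 15.0], 0.7), ([543.0, 63.0, 25.0], 0.66)]
top hinge [([642.0, 64.0, 38.0], 0.95), ([617.0, 498.0, 22.0], 0.58)]
top handle [([501.0, 530.0, 36.0], 0.77), ([436.0, -268.0, -1.0], 0.29)]
```

View pics/s2.png

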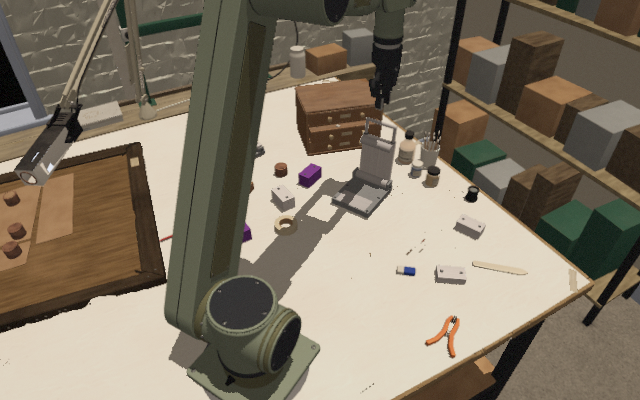

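Request:
play_rows([
  [0.5, -2.36, 0, 0, 0, 0, 0.8],
  [1.9, -2.36, 0, 0, 0, 0, 0.8],
  [1.9, -2.36, 0, 0, 0, 0, 0.8],
  [1.9, -2.36, 0, 0, 0, 0, 0.8],
  [1.9, -2.36, 0, 0, 0, 0, 0.8],
  [1.9, -2.36, 0, 0, 0, 0, 0.8],
  [1.9, -2.36, 0, 0, 0, 0, 0.8],
  [1.9, -2.36, 0, 0, 0, 0, 0.8],
  [1.9, -2.36, 0, 0, 0, 0, 0.8],
  [2.17, -2.36, 0, 0, 0, 0, 0.8],
])

```text
clock: 10.18
tool_pos: [441.5, 247.3, 269.2]
eef_rot: [-3.141, 0.0, 1.537]
contact_force: [0.4, 0.1, -0.1]
opening: 68.6
finger_force: 0.0
```

Request:
play_rows([
  [0, 0, 0, 0, 0, 0.095, 0.8],
  [0, 0, 0, 0, 0, 0.095, 0.8],
  [0, 0, 0, 0, 0, 0.095, 0.8],
  [0, 0, 0, 0, 0, 0.096, 0.8],
  [0, 0, 2, 0, 0, 0, 0.8],
  [0, 0, 3, 0, 0, 0, 0.8],
  [0, 0, 3, 0, 0, 0, 0.8],
  [0, 0, 3, 0, 0, 0, 0.8],
  [0, 0, 0, 0, 0, 0, 0.8],
  [0, 0, 0, 0, 0, 0, 0.8],
])

```text
clock: 11.02
tool_pos: [442.2, 246.5, 158.6]
eef_rot: [-3.139, 0.003, 1.157]
contact_force: [1.0, -0.4, 0.6]
opening: 68.1
finger_force: 0.0
```

Run:
```python
from cell import status,get_image,camera_model,recognise,tip_of
from h import *
s=status.read_state();print(s["tool_pos"],s["eef_rot"])
m=camera_model("wrist");a=get_image("wrist")
print([(np.round(d["position"]).tolist(),round(d["score"],2)) for d in tip_of("wrist","block_40")])
c,sn=np.cos(1.157),np.sin(1.157)
P=[[445+u*c-v*-sn*-1, 247.3+u*sn+v*c,40] for u,v in[(35,20),(35,-20),(-35,-20),(-35,20)]]
q=proj(m,P);print(q.round())
cv2.imwrite("pics/w3r.png",a)
cv2.polylines(a,[q.round().astype(int)],True,(0,0,255),1)
cv2.imwrite("pics/w3.png",a)
```

```text
[442.15132872 246.52641945 158.64720219] [-3.13927882e+00  2.84803100e-03  1.15683695e+00]
[([255.0, 268.0, 0.0], 0.82), ([581.0, 241.0, -1.0], 0.73), ([445.0, 244.0, -2.0], 0.61)]
[[299. 156.]
 [343. 156.]
 [341. 228.]
 [300. 228.]]
```

View pics/w3.png

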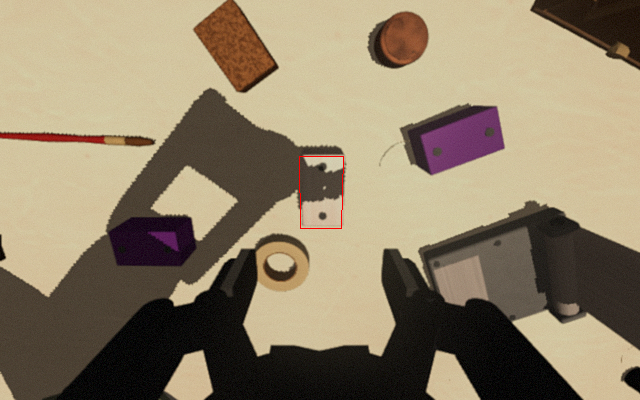

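Request:
play_rows([
  [0.19, 0.22, 0, 0, 0, 0, 0.8],
  [0, 0, 2.5, 0, 0, 0, 0.8],
  [0, 0, 2.5, 0, 0, 0, 0.8],
  [0, 0, 2.5, 0, 0, 0, 0.8],
  [0, 0, 2.5, 0, 0, 0, 0.8],
  [0, 0, 2.5, 0, 0, 0, 0.8],
  [0, 0, 1, 0, 0, 0, 0.8],
  [0, 0, 0.76, 0, 0, 0, 0.8],
  [0, 0, 0, 0, 0, 0, 0.8],
  [0, 0, 0, 0, 0, 0, 0.5],
])

```text
clock: 11.95
tool_pos: [446.8, 248.4, 18.1]
eef_rot: [3.14, -0.002, 1.157]
contact_force: [-0.0, -0.7, 0.3]
opening: 57.9
finger_force: 0.0
```

Request:
play_rows([
  [0, 0, 0, 0, 0, 0, 0.2],
  [0, 0, 0, 0, 0, 0, 0.2],
  [0, 0, 0, 0, 0, 0, 0.2],
  [0, 0, 0, 0, 0, 0, 0.2],
  [0, 0, 0, 0, 0, 0, 0.2],
  [0, 0, 0, 0, 0, 0, 0.2],
  [0, 0, -1, 0, 0, 0, 0.2],
  [0, 0, -2.5, 0, 0, 0, 0.2],
  [0, 0, -2.5, 0, 0, 0, 0.2],
  [0, 0, -2.5, 0, 0, 0, 0.2],
])

```text
clock: 12.78
tool_pos: [445.0, 247.4, 103.2]
eef_rot: [-3.141, 0.001, 1.157]
contact_force: [0.5, 1.1, -2.7]
opening: 39.0
finger_force: 61.0
```

Request:
play_rows([
  [0, 0, 0, 0, 0, -0.095, 0.2],
  [0, 0, 0, 0, 0, -0.095, 0.2],
  [0, 0, 0, 0, 0, -0.095, 0.2],
  [0, 0, 0, 0, 0, -0.096, 0.2],
  [-2, 1.2, 0, 0, 0, 0, 0.2],
  [-3, 1.75, 0, 0, 0, 0, 0.2],
  [-4, 2.3, 0, 0, 0, 0, 0.2],
  [-4, 2.3, 0, 0, 0, 0, 0.2],
  [-3, 1.75, 0, 0, 0, 0, 0.2],
  [-2, 1.2, 0, 0, 0, 0, 0.2],
])

```text
clock: 13.62
tool_pos: [541.5, 69.4, 102.5]
eef_rot: [3.141, 0.001, 1.536]
contact_force: [1.3, 1.0, -2.2]
opening: 39.4
finger_force: 61.1
```

Request:
play_rows([
  [0, 0, 0, 0, 0, 0, 0.2],
  [0, 0, 1.5, 0, 0, 0, 0.2],
  [0, 0, 2, 0, 0, 0, 0.2],
  [0, 0, 1, 0, 0, 0, 0.2],
  [0, 0, 0.5, 0, 0, 0, 0.2],
  [0, 0, 0, 0, 0, 0, 0.2],
  [0, 0, 0, 0, 0, 0, 0.2],
  [0, 0, 0, 0, 0, 0, 0.2],
  [0, 0, 0, 0, 0, 0, 0.2],
  [0, 0, 0, 0, 0, 0, 0.2],
])

```text
clock: 14.45
tool_pos: [541.0, 72.5, 52.8]
eef_rot: [3.14, -0.0, 1.538]
contact_force: [-0.3, 0.7, -2.6]
opening: 38.9
finger_force: 61.2
```

Run:
```python
from cell import status,get_image,camera_model,recognise,tip_of
from h import *
s=status.read_state();print(s["tool_pos"],s["eef_rot"])
m=camera_model("wrist");a=get_image("wrist");b=get_image("scene");
print([(np.round(d["position"]).tolist(),round(d["score"],2)) for d in tip_of("scene","pad")])
cv2.imwrite("pics/w4.png",np.hstack([a[100:400,120:560],cv2.resize(b[130:230,310:430],None,fx=3,fy=3)]))
```

```text
[540.98917638  72.4785464   52.77433527] [ 3.14011201e+00 -3.19591114e-04  1.53789717e+00]
[([542.0, 63.0, 23.0], 0.97)]
```

View pics/w4.png

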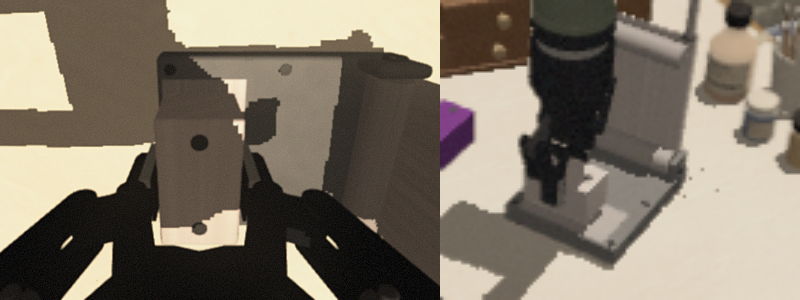

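Request:
play_rows([
  [-0.45, 0.17, 0, 0, 0, 0, 0.2],
  [-0.44, 0.16, 0, 0, 0, 0, 0.2],
  [0, 0, 0, 0, 0, 0, 0.2],
  [0, 0, 0.4, 0, 0, 0, 0.2],
  [0, 0, 0.3, 0, 0, 0, 0.2],
  [0, 0, 0.2, 0, 0, 0, 0.2],
  [0, 0, 0.1, 0, 0, 0, 0.2],
  [0, 0, 0, 0, 0, 0, 0.2],
  [0, 0, 0, 0, 0, 0, 0.2],
  [0, 0, 0, 0, 0, 0, 0.2],
])

```text
clock: 15.43
tool_pos: [543.2, 63.2, 42.7]
eef_rot: [-3.141, 0.0, 1.538]
contact_force: [-2.0, -2.2, 6.5]
opening: 39.3
finger_force: 62.2
```

Request:
play_rows([
  [0, 0, 0, 0, 0, 0, 0.4],
  [0, 0, 0, 0, 0, 0, 0.7],
  [0, 0, 0, 0, 0, 0, 0.7],
  [0, 0, 0, 0, 0, 0, 0.7],
  [0, 0, 0, 0, 0, 0, 0.7],
  [0, 0, -1.5, 0, 0, 0, 0.7],
  [0, 0, -3, 0, 0, 0, 0.7],
  [0, 0, -3, 0, 0, 0, 0.7],
  [0, 0, -3, 0, 0, 0, 0.7],
  [0, 0, -1, 0, 0, 0, 0.7],
])

```text
clock: 16.27
tool_pos: [545.8, 63.6, 161.3]
eef_rot: [3.134, -0.001, 1.538]
contact_force: [0.8, -0.4, 0.1]
opening: 60.3
finger_force: 0.0
```

Request:
play_rows([
  [-2.8, -0.82, 0, 0, 0, 0, 0.8],
  [-2.8, -0.82, 0, 0, 0, 0, 0.8],
  [-2.8, -0.82, 0, 0, 0, 0, 0.8],
  [-2.8, -0.82, 0, 0, 0, 0, 0.8],
  [-2.8, -0.82, 0, 0, 0, 0, 0.8],
  [-2.8, -0.82, 0, 0, 0, 0, 0.8],
  [-2.8, -0.82, 0, 0, 0, 0, 0.8],
  [-2.8, -0.82, 0, 0, 0, 0, 0.8],
  [-2.8, -0.82, 0, 0, 0, 0, 0.8],
  [-2.8, -0.82, 0, 0, 0, 0, 0.8],
])

```text
clock: 17.1
tool_pos: [451.5, -214.9, 156.4]
eef_rot: [-3.141, -0.0, 1.538]
contact_force: [0.6, 0.3, -0.9]
opening: 68.1
finger_force: 0.0
```

Request:
play_rows([
  [-2.8, -0.85, 0, 0, 0, 0, 0.8],
  [-2.8, -0.85, 0, 0, 0, 0, 0.8],
  [0, 0, 0, 0, 0, -0.093, 0.8],
  [0, 0, 0, 0, 0, -0.093, 0.8],
  [0, 0, 0, 0, 0, -0.093, 0.8],
  [0, 0, 0, 0, 0, -0.093, 0.8],
  [0, 0, 0, 0, 0, -0.094, 0.8],
  [0, 0, 0, 0, 0, 0, 0.8],
  [0, 0, 0, 0, 0, 0, 0.8],
  [0, 0, 0, 0, 0, 0, 0.8],
])

```text
clock: 17.93
tool_pos: [433.4, -269.1, 156.7]
eef_rot: [-3.141, -0.001, 2.002]
contact_force: [0.5, 0.6, -0.2]
opening: 68.2
finger_force: 0.0
```

Run:
```python
from cell import status,get_image,camera_model,recognise,tip_of
from h import *
s=status.read_state();print(s["tool_pos"],s["eef_rot"])
m=camera_model("wrist");a=get_image("wrist")
print([(np.round(d["position"]).tolist(),round(d["score"],2)) for d in tip_of("wrist","block_20")])
c,sn=np.cos(2.004),np.sin(2.004)
P=[[434.1+u*c-v*sn, -269.7+u*sn+v*c,20] for u,v in[(35,20),(35,-20),(-35,-20),(-35,20)]]
q=proj(m,P);print(q.round())
b=cv2.resize(a,None,fx=3,fy=3,interpolation=cv2.INTER_CUBIC)
cv2.polylines(b,[(q*3).round().astype(int)],True,(0,0,255),1)
x,y=(q.mean(0)*3).astype(int)
cv2.imwrite("pics/w5.png",b[max(0,y-250):y+250,max(0,x-350):x+350])
# top camera check of the first block on pad
t=get_image("top");d=tip_of("top","block_40");print([(np.round(e["position"]).tolist(),round(e["score"],2)) for e in d])
```

```text
[ 433.41719998 -269.0813621   156.66062332] [-3.14140932e+00 -5.43482999e-04  2.00191210e+00]
[([437.0, -270.0, -1.0], 0.95), ([624.0, -256.0, -0.0], 0.94)]
[[298. 155.]
 [340. 155.]
 [338. 222.]
 [300. 223.]]
[([623.0, -259.0, -2.0], 0.84), ([580.0, 242.0, -4.0], 0.76), ([543.0, 64.0, 24.0], 0.74), ([255.0, 267.0, 3.0], 0.74), ([438.0, -267.0, -4.0], 0.67)]
```

View pics/w5.png

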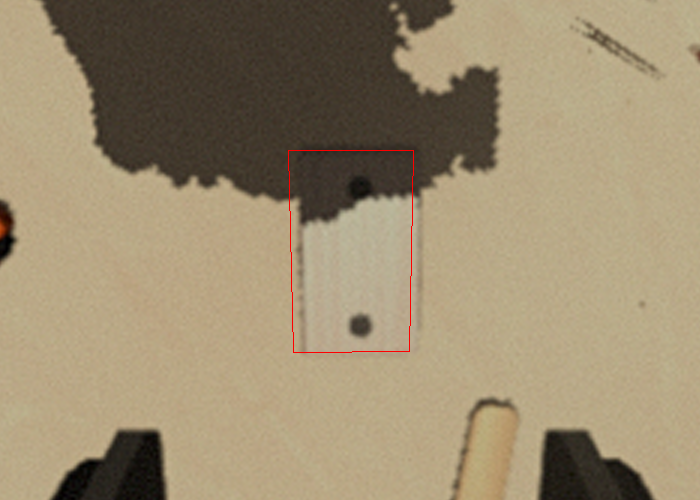

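Request:
play_rows([
  [-0.09, 0.29, 0, 0, 0, 0, 0.8],
  [0, 0, 2.5, 0, 0, 0, 0.8],
  [0, 0, 2.5, 0, 0, 0, 0.8],
  [0, 0, 2.5, 0, 0, 0, 0.8],
  [0, 0, 2.5, 0, 0, 0, 0.8],
  [0, 0, 2.5, 0, 0, 0, 0.8],
  [0, 0, 1, 0, 0, 0, 0.8],
  [0, 0, 0.77, 0, 0, 0, 0.6],
  [0, 0, 0, 0, 0, 0, 0.57],
  [0, 0, 0, 0, 0, 0, 0.57],
])

```text
clock: 18.97
tool_pos: [437.2, -269.2, 14.9]
eef_rot: [3.141, 0.001, 2.004]
contact_force: [-0.4, 0.3, 0.5]
opening: 48.7
finger_force: 0.0
```

Request:
play_rows([
  [0, 0, 0.1, 0, 0, 0, 0.4],
  [0, 0, 0, 0, 0, 0, 0.2],
  [0, 0, 0, 0, 0, 0, 0.2],
  [0, 0, 0, 0, 0, 0, 0.2],
  [0, 0, 0, 0, 0, 0, 0.2],
  [0, 0, 0, 0, 0, 0, 0.2],
  [0, 0, 0, 0, 0, 0, 0.2],
  [0, 0, 0, 0, 0, 0, 0.2],
  [0, 0, 0, 0, 0, 0, 0.2],
  [0, 0, 0, 0, 0, 0, 0.2],
])

```text
clock: 19.8
tool_pos: [437.6, -269.5, 15.0]
eef_rot: [3.14, 0.003, 2.004]
contact_force: [-0.6, 0.9, 6.3]
opening: 38.4
finger_force: 61.2
```

Request:
play_rows([
  [0, 0, -0.5, 0, 0, 0, 0.2],
  [0, 0, -1.5, 0, 0, 0, 0.2],
  [0, 0, -2.5, 0, 0, 0, 0.2],
  [0, 0, -3, 0, 0, 0, 0.2],
  [0, 0, -3, 0, 0, 0, 0.2],
  [0, 0, -2, 0, 0, 0, 0.2],
  [0, 0, -0.5, 0, 0, 0, 0.2],
  [0, 0, 0, 0, 0, 0, 0.2],
  [0, 0, 0, 0, 0, 0, 0.2],
  [0, 0, 0, 0, 0, 0, 0.2],
])

```text
clock: 20.63
tool_pos: [435.4, -268.1, 141.6]
eef_rot: [-3.14, -0.003, 2.004]
contact_force: [-0.1, 0.4, -1.2]
opening: 38.2
finger_force: 60.7
```

Request:
play_rows([
  [0, 0, 0, 0, 0, 0.093, 0.2],
  [0, 0, 0, 0, 0, 0.093, 0.2],
  [0, 0, 0, 0, 0, 0.093, 0.2],
  [0, 0, 0, 0, 0, 0.093, 0.2],
  [0, 0, 0, 0, 0, 0.094, 0.2],
  [2, 0.58, 0, 0, 0, 0, 0.2],
  [2.8, 0.81, 0, 0, 0, 0, 0.2],
  [2.8, 0.81, 0, 0, 0, 0, 0.2],
  [2.8, 0.81, 0, 0, 0, 0, 0.2],
  [2.8, 0.81, 0, 0, 0, 0, 0.2],
])

```text
clock: 21.47
tool_pos: [478.3, -136.7, 141.5]
eef_rot: [-3.138, -0.001, 1.537]
contact_force: [1.0, -0.3, -2.0]
opening: 38.0
finger_force: 60.6
```

Request:
play_rows([
  [2.8, 0.81, 0, 0, 0, 0, 0.2],
  [2.8, 0.81, 0, 0, 0, 0, 0.2],
  [2.8, 0.81, 0, 0, 0, 0, 0.2],
  [2.8, 0.81, 0, 0, 0, 0, 0.2],
  [2.8, 0.81, 0, 0, 0, 0, 0.2],
  [2.8, 0.81, 0, 0, 0, 0, 0.2],
  [2.8, 0.81, 0, 0, 0, 0, 0.2],
  [1.9, 0.6, 0, 0, 0, 0, 0.2],
  [0, 0, 0, 0, 0, 0, 0.2],
  [0, 0, 0, 0, 0, 0, 0.2],
])

```text
clock: 22.3
tool_pos: [548.0, 75.4, 141.4]
eef_rot: [-3.138, 0.001, 1.54]
contact_force: [-0.5, -0.7, -1.6]
opening: 38.7
finger_force: 60.6
```

Request:
play_rows([
  [0, 0, 1, 0, 0, 0, 0.2],
  [0, 0, 1.5, 0, 0, 0, 0.2],
  [0, 0, 1.5, 0, 0, 0, 0.2],
  [0, 0, 0.7, 0, 0, 0, 0.2],
  [0, 0, 0, 0, 0, 0, 0.2],
  [0, 0, 0, 0, 0, 0, 0.2],
  [0, 0, 0, 0, 0, 0, 0.2],
  [0, 0, 0, 0, 0, 0, 0.2],
  [0, 0, 0, 0, 0, 0, 0.2],
  [0, 0, 0, 0, 0, 0, 0.2],
])

```text
clock: 23.13
tool_pos: [549.1, 74.7, 96.9]
eef_rot: [3.14, -0.0, 1.538]
contact_force: [-0.3, -0.4, -1.2]
opening: 37.9
finger_force: 60.6
```

Request:
play_rows([
  [-0.6, -0.26, 0, 0, 0, 0, 0.2],
  [-0.55, -0.26, 0, 0, 0, 0, 0.2],
  [0, 0, 0, 0, 0, 0, 0.2],
  [0, 0, 0, 0, 0, 0, 0.2],
  [0, 0, 0.6, 0, 0, 0, 0.2],
  [0, 0, 0.5, 0, 0, 0, 0.2],
  [0, 0, 0.3, 0, 0, 0, 0.2],
  [0, 0, 0, 0, 0, 0, 0.2],
  [0, 0, 0, 0, 0, 0, 0.2],
  [0, 0, 0, 0, 0, 0, 0.2],
])

```text
clock: 23.97
tool_pos: [543.4, 63.4, 82.2]
eef_rot: [3.142, -0.0, 1.538]
contact_force: [-0.5, 0.5, -1.2]
opening: 38.4
finger_force: 60.6
```

Request:
play_rows([
  [0, 0, 0.15, 0, 0, 0, 0.2],
  [0, 0, 0, 0, 0, 0, 0.2],
  [0, 0, 0.1, 0, 0, 0, 0.2],
  [0, 0, 0, 0, 0, 0, 0.2],
  [0, 0, 0.1, 0, 0, 0, 0.2],
  [0, 0, 0, 0, 0, 0, 0.2],
  [0, 0, 0, 0, 0, 0, 0.2],
  [0, 0, 0, 0, 0, 0, 0.2],
  [0, 0, 0, 0, 0, 0, 0.2],
  [0, 0, 0, 0, 0, 0, 0.2],
])

```text
clock: 24.8
tool_pos: [543.4, 63.4, 79.1]
eef_rot: [3.141, -0.0, 1.538]
contact_force: [-1.1, 0.0, 1.7]
opening: 38.8
finger_force: 61.1
```

Request:
play_rows([
  [0, 0, 0, 0, 0, 0, 0.3],
  [0, 0, 0, 0, 0, 0, 0.5],
  [0, 0, 0, 0, 0, 0, 0.7],
  [0, 0, 0, 0, 0, 0, 0.7],
  [0, 0, 0, 0, 0, 0, 0.7],
  [0, 0, -1.5, 0, 0, 0, 0.7],
  [0, 0, -3, 0, 0, 0, 0.7],
  [0, 0, -4, 0, 0, 0, 0.7],
  [0, 0, -4, 0, 0, 0, 0.7],
  [0, 0, -4, 0, 0, 0, 0.7],
])

```text
clock: 25.63
tool_pos: [542.8, 63.3, 245.4]
eef_rot: [-3.141, 0.0, 1.538]
contact_force: [0.8, 0.6, -1.1]
opening: 59.7
finger_force: 0.0
```

Run:
```python
from cell import status,get_image,camera_model,recognise,tip_of
from h import *
s=status.read_state();print(s["tool_pos"],s["eef_rot"],s["contact_force"])
m=camera_model("wrist");a=get_image("wrist");b=get_image("scene")
for c in("scene","wrist"):
  for n in["block_20","handle","hinge","pad"]: print(c,n,[(np.round(e["position"]).tolist(),round(e["score"],2)) for e in tip_of(c,n)])
hx=np.array([np.cos(-.0324),np.sin(-.0324)]);hy=np.array([-hx[1],hx[0]])
P=[np.r_[np.array([543.5,63.4])+u*hx+v*hy,84] for u,v in[(20,35),(20,-35),(-20,-35),(-20,35)]]
cv2.polylines(a,[proj(m,P).round().astype(int)],True,(0,0,255),1)
cv2.imwrite("pics/w6.png",np.hstack([a[50:350,150:550],cv2.resize(b[110:210,320:450],None,fx=3,fy=3)]))
```

```text
[542.75827833  63.26992689 245.36177525] [-3.14090606e+00  8.80492276e-06  1.53776629e+00] [ 0.82631054  0.583717   -1.06774008]
scene block_20 [([577.0, 247.0, -1.0], 0.84), ([622.0, -258.0, -1.0], 0.79), ([253.0, 262.0, -0.0], 0.74), ([539.0, 69.0, 63.0], 0.54), ([539.0, 66.0, 25.0], 0.54)]
scene handle [([678.0, 60.0, 214.0], 0.94), ([502.0, 532.0, 38.0], 0.75)]
scene hinge [([646.0, 56.0, 38.0], 0.96), ([624.0, 499.0, 26.0], 0.59)]
scene pad [([544.0, 64.0, 24.0], 0.86), ([553.0, 518.0, 19.0], 0.74), ([563.0, 340.0, 1.0], 0.38)]
wrist block_20 [([543.0, 63.0, 64.0], 0.94), ([256.0, 268.0, -2.0], 0.86), ([625.0, -259.0, -1.0], 0.82), ([579.0, 241.0, 2.0], 0.7)]
wrist handle [([676.0, 60.0, 216.0], 0.92)]
wrist hinge [([650.0, 61.0, 36.0], 0.74)]
wrist pad []
```

View pics/w6.png

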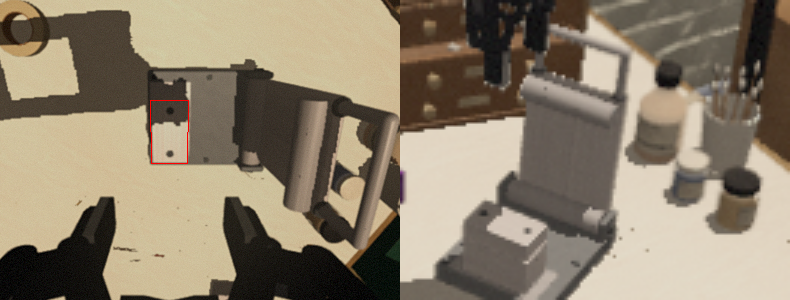

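Request:
play_rows([
  [0.04, 2.48, 0, 0, 0, 0, 0.5],
  [0, 2.8, 0, 0, 0, 0, 0.5],
  [0, 2.8, 0, 0, 0, 0, 0.5],
  [0, 2.8, 0, 0, 0, 0, 0.5],
  [0, 2.6, 0, 0, 0, 0, 0.5],
  [0, 0, 0, 0, 0, 0, 0.5],
  [0, 0, 0, 0, 0, 0, 0.5],
  [0, 0, 0, 0, 0, 0, 0.5],
  [0, 0, 0, 0, 0, 0, 0.5],
  [0, 0, 0, 0, 0, 0, 0.5],
])

```text
clock: 26.97
tool_pos: [677.1, 59.4, 244.2]
eef_rot: [-3.141, -0.0, 1.538]
contact_force: [0.6, -0.6, -0.7]
opening: 42.9
finger_force: 0.0
```

Request:
play_rows([
  [0, 0, 1, 0, 0, 0, 0.5],
  [0, 0, 1.5, 0, 0, 0, 0.5],
  [0, 0, 1, 0, 0, 0, 0.5],
  [0, 0, 0.4, 0, 0, 0, 0.5],
  [0, 0, 0, 0, 0, 0, 0.5],
  [0, 0, 0, 0, 0, 0, 0.3],
  [0, 0, 0, 0, 0, 0, 0.1],
  [0, 0, 0, 0, 0, 0, 0],
  [0, 0, 0, 0, 0, 0, 0],
  [0, 0, 0, 0, 0, 0, 0],
])

```text
clock: 27.8
tool_pos: [676.7, 59.4, 205.7]
eef_rot: [-3.139, -0.0, 1.538]
contact_force: [-5.3, -0.3, 3.2]
opening: 7.6
finger_force: 58.5
```

Request:
play_rows([
  [0, 0, 0, 0, 0, 0, 0],
  [0, 0, 0, 0, 0, 0, 0],
  [0, 0, 0, 0, 0, 0, 0],
  [0, 0, 0, 0, 0, 0, 0],
  [0, 0, 0, 0, 0, 0, 0],
  [0, 0, 0, 0, 0, 0, 0],
  [0, 0, 0, 0, 0, 0, 0],
  [0, 0, 0, 0, 0, 0, 0],
  [0, 0, 0, 0, 0, 0, 0],
  [0, 0, 0, 0, 0, 0, 0],
])

```text
clock: 28.63
tool_pos: [676.7, 59.3, 205.7]
eef_rot: [-3.139, -0.0, 1.538]
contact_force: [-5.2, 0.6, 3.9]
opening: 7.4
finger_force: 58.5
```

```bash
sed -i 's/round(p,2),round(q,2)/float(round(p,2)),float(round(q,2))/' arc.py; python3 arc.py 1.65 1.2 10;python3 arc.py 1.2 .8 10;python3 arc.py .8 .56 10
```

```text
[[0, -0.81, -0.12, 0, 0, 0, 0], [0, -0.81, -0.07, 0, 0, 0, 0], [0, -0.81, -0.04, 0, 0, 0, 0], [0, -0.81, -0.01, 0, 0, 0, 0], [0, -0.81, 0.04, 0, 0, 0, 0], [0, -0.81, 0.06, 0, 0, 0, 0], [0, -0.81, 0.11, 0, 0, 0, 0], [0, -0.8, 0.14, 0, 0, 0, 0], [0, -0.79, 0.18, 0, 0, 0, 0], [0, -0.78, 0.21, 0, 0, 0, 0]]
[[0, -0.69, 0.22, 0, 0, 0, 0], [0, -0.68, 0.25, 0, 0, 0, 0], [0, -0.67, 0.27, 0, 0, 0, 0], [0, -0.66, 0.3, 0, 0, 0, 0], [0, -0.64, 0.33, 0, 0, 0, 0], [0, -0.63, 0.35, 0, 0, 0, 0], [0, -0.62, 0.37, 0, 0, 0, 0], [0, -0.6, 0.4, 0, 0, 0, 0], [0, -0.59, 0.43, 0, 0, 0, 0], [0, -0.56, 0.44, 0, 0, 0, 0]]
[[0, -0.34, 0.28, 0, 0, 0, 0], [0, -0.32, 0.29, 0, 0, 0, 0], [0, -0.32, 0.3, 0, 0, 0, 0], [0, -0.31, 0.3, 0, 0, 0, 0], [0, -0.3, 0.31, 0, 0, 0, 0], [0, -0.3, 0.31, 0, 0, 0, 0], [0, -0.29, 0.33, 0, 0, 0, 0], [0, -0.28, 0.33, 0, 0, 0, 0], [0, -0.27, 0.34, 0, 0, 0, 0], [0, -0.26, 0.34, 0, 0, 0, 0]]
```

Request:
play_rows([
  [0, -0.81, -0.12, 0, 0, 0, 0],
  [0, -0.81, -0.07, 0, 0, 0, 0],
  [0, -0.81, -0.04, 0, 0, 0, 0],
  [0, -0.81, -0.01, 0, 0, 0, 0],
  [0, -0.81, 0.04, 0, 0, 0, 0],
  [0, -0.81, 0.06, 0, 0, 0, 0],
  [0, -0.81, 0.11, 0, 0, 0, 0],
  [0, -0.8, 0.14, 0, 0, 0, 0],
  [0, -0.79, 0.18, 0, 0, 0, 0],
  [0, -0.78, 0.21, 0, 0, 0, 0],
])

```text
clock: 29.47
tool_pos: [596.6, 61.9, 200.1]
eef_rot: [3.141, -0.0, 1.538]
contact_force: [1.0, -0.0, 4.4]
opening: 7.5
finger_force: 62.6
```

Request:
play_rows([
  [0, -0.69, 0.22, 0, 0, 0, 0],
  [0, -0.68, 0.25, 0, 0, 0, 0],
  [0, -0.67, 0.27, 0, 0, 0, 0],
  [0, -0.66, 0.3, 0, 0, 0, 0],
  [0, -0.64, 0.33, 0, 0, 0, 0],
  [0, -0.63, 0.35, 0, 0, 0, 0],
  [0, -0.62, 0.37, 0, 0, 0, 0],
  [0, -0.6, 0.4, 0, 0, 0, 0],
  [0, -0.59, 0.43, 0, 0, 0, 0],
  [0, -0.56, 0.44, 0, 0, 0, 0],
])

```text
clock: 30.3
tool_pos: [533.3, 64.0, 165.8]
eef_rot: [-3.141, 0.0, 1.538]
contact_force: [1.7, -0.3, -0.2]
opening: 7.3
finger_force: 63.7
```

Request:
play_rows([
  [0, -0.34, 0.28, 0, 0, 0, 0],
  [0, -0.32, 0.29, 0, 0, 0, 0],
  [0, -0.32, 0.3, 0, 0, 0, 0],
  [0, -0.31, 0.3, 0, 0, 0, 0],
  [0, -0.3, 0.31, 0, 0, 0, 0],
  [0, -0.3, 0.31, 0, 0, 0, 0],
  [0, -0.29, 0.33, 0, 0, 0, 0],
  [0, -0.28, 0.33, 0, 0, 0, 0],
  [0, -0.27, 0.34, 0, 0, 0, 0],
  [0, -0.26, 0.34, 0, 0, 0, 0],
])

```text
clock: 31.13
tool_pos: [504.1, 64.9, 134.6]
eef_rot: [-3.142, 0.0, 1.538]
contact_force: [-2.7, -2.0, 3.9]
opening: 7.5
finger_force: 65.2
```

Request:
play_rows([
  [0, 0, 0, 0, 0, 0, 0],
  [0, 0, 0, 0, 0, 0, 0],
  [0, -0.06, 0.08, 0, 0, 0, 0],
  [0, -0.06, 0.08, 0, 0, 0, 0],
  [0, -0.06, 0.08, 0, 0, 0, 0],
  [0, -0.06, 0.08, 0, 0, 0, 0],
  [0, 0, 0, 0, 0, 0, 0],
  [0, 0, 0, 0, 0, 0, 0],
  [0, 0, 0, 0, 0, 0, 0],
  [0, 0, 0, 0, 0, 0, 0],
])

```text
clock: 31.97
tool_pos: [501.8, 65.0, 131.3]
eef_rot: [-3.141, 0.0, 1.538]
contact_force: [-0.3, -1.0, -1.7]
opening: 7.9
finger_force: 65.5
```

Request:
play_rows([
  [0, -0.03, 0.05, 0, 0, 0, 0],
  [0, 0, 0, 0, 0, 0, 0],
  [0, -0.03, 0.05, 0, 0, 0, 0],
  [0, 0, 0, 0, 0, 0, 0],
  [0, 0, 0, 0, 0, 0, 0],
  [0, 0, 0, 0, 0, 0, 0],
  [0, 0, 0, 0, 0, 0, 0],
  [0, 0, 0, 0, 0, 0, 0],
  [0, 0, 0, 0, 0, 0, 0],
  [0, 0, 0, 0, 0, 0, 0],
])

```text
clock: 32.8
tool_pos: [501.4, 65.1, 130.7]
eef_rot: [3.141, 0.0, 1.538]
contact_force: [-0.4, -3.1, -0.8]
opening: 7.7
finger_force: 65.6
```

Request:
play_rows([
  [0, -0.03, 0.05, 0, 0, 0, 0],
  [0, 0, 0, 0, 0, 0, 0],
  [0, -0.03, 0.05, 0, 0, 0, 0],
  [0, 0, 0, 0, 0, 0, 0],
  [0, 0, 0, 0, 0, 0, 0],
  [0, 0, 0, 0, 0, 0, 0],
  [0, 0, 0, 0, 0, 0, 0],
  [0, 0, 0, 0, 0, 0, 0],
  [0, 0, 0, 0, 0, 0, 0],
  [0, 0, 0, 0, 0, 0, 0],
])

```text
clock: 33.63
tool_pos: [500.7, 65.1, 129.7]
eef_rot: [-3.141, -0.0, 1.538]
contact_force: [-0.6, -3.4, -0.5]
opening: 7.4
finger_force: 65.7
```

Request:
play_rows([
  [0, -0.03, 0.05, 0, 0, 0, 0],
  [0, 0, 0, 0, 0, 0, 0],
  [0, -0.03, 0.05, 0, 0, 0, 0],
  [0, 0, 0, 0, 0, 0, 0],
  [0, 0, 0, 0, 0, 0, 0],
  [0, 0, 0, 0, 0, 0, 0],
  [0, 0, 0, 0, 0, 0, 0],
  [0, 0, 0, 0, 0, 0, 0],
  [0, 0, 0, 0, 0, 0, 0],
  [0, 0, 0, 0, 0, 0, 0],
])

```text
clock: 34.47
tool_pos: [500.0, 65.1, 128.6]
eef_rot: [-3.141, -0.0, 1.538]
contact_force: [-3.4, -3.8, 0.4]
opening: 7.9
finger_force: 65.7
```

Run:
```python
from cell import status,get_image,tip_of
import numpy as np
s=status.read_state();print(s["tool_pos"],s["contact_force"],s["moment"])
get_image("scene")
for n in["handle","roller","hinge","block_20"]: print(n,[(np.round(e["position"],1).tolist(),round(e["score"],2)) for e in tip_of("scene",n)])
```

```text
[499.98377163  65.13433696 128.64671336] [-3.44791042 -3.84861934  0.3568396 ] [-0.47786329  0.23750009  0.0209187 ]
handle [([500.6, 62.8, 142.5], 0.75)]
roller [([546.1, 65.2, 93.4], 0.74), ([539.8, 518.7, 22.6], 0.71), ([429.5, 387.8, 0.9], 0.21)]
hinge [([648.2, 58.5, 37.7], 0.91), ([620.5, 498.8, 28.3], 0.55)]
block_20 [([257.6, 262.8, -5.5], 0.85), ([627.2, -256.1, 0.6], 0.81), ([538.5, 66.3, 22.0], 0.8), ([539.6, 67.8, 64.7], 0.64), ([363.7, 184.1, -2.7], 0.38)]
```

Request:
play_rows([
  [0, -0.02, 0.05, 0, 0, 0, 0],
  [0, 0, 0, 0, 0, 0, 0],
  [0, -0.02, 0.05, 0, 0, 0, 0],
  [0, 0, 0, 0, 0, 0, 0],
  [0, 0, 0, 0, 0, 0, 0],
  [0, 0, 0, 0, 0, 0, 0],
  [0, 0, 0, 0, 0, 0, 0],
  [0, 0, 0, 0, 0, 0, 0],
  [0, 0, 0, 0, 0, 0, 0],
  [0, 0, 0, 0, 0, 0, 0],
])

```text
clock: 35.55
tool_pos: [499.3, 65.1, 127.7]
eef_rot: [-3.141, 0.0, 1.538]
contact_force: [-2.7, -4.6, 2.0]
opening: 7.9
finger_force: 65.9
```

Request:
play_rows([
  [0, 0, 0.05, 0, 0, 0, 0],
  [0, 0, 0, 0, 0, 0, 0],
  [0, 0, 0.05, 0, 0, 0, 0],
  [0, 0, 0, 0, 0, 0, 0],
  [0, 0, 0.05, 0, 0, 0, 0],
  [0, 0, 0, 0, 0, 0, 0],
  [0, 0, 0, 0, 0, 0, 0],
  [0, 0, 0, 0, 0, 0, 0],
  [0, 0, 0, 0, 0, 0, 0],
  [0, 0, 0, 0, 0, 0, 0],
])

```text
clock: 36.38
tool_pos: [499.2, 65.2, 127.4]
eef_rot: [-3.141, -0.0, 1.538]
contact_force: [-7.5, -3.8, 10.3]
opening: 7.6
finger_force: 66.7
```

Request:
play_rows([
  [0, 0, -0.05, 0, 0, 0, 0],
  [0, 0, -0.05, 0, 0, 0, 0],
  [0, 0, -0.03, 0, 0, 0, 0],
  [0, 0, 0, 0, 0, 0, 0],
  [0, 0, 0, 0, 0, 0, 0],
  [0, 0, 0, 0, 0, 0, 0.1],
  [0, 0, 0, 0, 0, 0, 0.2],
  [0, 0, 0, 0, 0, 0, 0.4],
  [0, 0, 0, 0, 0, 0, 0.4],
  [0, 0, 0, 0, 0, 0, 0.4],
])

```text
clock: 37.22
tool_pos: [500.4, 65.6, 127.7]
eef_rot: [3.14, -0.001, 1.538]
contact_force: [0.5, 0.4, 0.6]
opening: 34.2
finger_force: 0.0
```

Request:
play_rows([
  [0, 0, 0, 0, 0, 0, 0.4],
  [0, 0, -1, 0, 0, 0, 0.4],
  [0, 0, -2, 0, 0, 0, 0.4],
  [0, 0, -3, 0, 0, 0, 0.4],
  [0, 0, -3, 0, 0, 0, 0.4],
  [0, 0, -3, 0, 0, 0, 0.4],
  [0, 0, -1, 0, 0, 0, 0.4],
  [0, 0, 0, 0, 0, 0, 0.4],
  [0, 0, 0, 0, 0, 0, 0.4],
  [0, 0, 0, 0, 0, 0, 0.4],
])

```text
clock: 38.05
tool_pos: [498.8, 65.1, 255.9]
eef_rot: [-3.138, 0.0, 1.538]
contact_force: [-0.0, -0.8, -0.9]
opening: 34.0
finger_force: 0.0
```

Run:
```python
from cell import status,get_image,tip_of
import numpy as np
s=status.read_state();print(s["tool_pos"],s["contact_force"],s["opening"])
for c in("scene","wrist"):
  get_image(c)
  for n in["handle","roller","hinge","block_20"]: print(c,n,[(np.round(e["position"],1).tolist(),round(e["score"],2)) for e in tip_of(c,n)])
```

```text
[498.78884179  65.08206021 255.93361848] [-0.04509112 -0.84458306 -0.90061133] 33.99496191933372
scene handle [([499.5, 66.5, 141.8], 0.89), ([503.1, 529.8, 34.8], 0.75)]
scene roller [([543.3, 515.8, 24.1], 0.71), ([543.1, 62.0, 93.8], 0.56)]
scene hinge [([647.6, 56.0, 38.0], 0.57)]
scene block_20 [([575.1, 243.9, -0.3], 0.96), ([259.0, 258.7, -2.5], 0.95), ([621.6, -260.1, 1.6], 0.81), ([539.7, 65.6, 27.2], 0.69), ([537.9, 68.3, 62.7], 0.67)]
wrist handle [([499.4, 65.0, 136.9], 0.74)]
wrist roller [([541.2, 62.1, 97.4], 0.61)]
wrist hinge [([653.3, 61.5, 40.2], 0.86)]
wrist block_20 [([254.3, 267.3, -4.2], 0.83), ([545.6, 67.7, 63.2], 0.8), ([625.6, -260.8, -0.2], 0.77), ([580.0, 240.7, -0.1], 0.62), ([542.0, 60.1, 22.4], 0.4)]
```

Everything matches 30°: handle at about z 139, roller centre at about z 96, blocks at z 24 and 64 on the pad.

```bash
python3 -c "
from cell import workorder
print(workorder.finish_job())"
```

```text
the job is handed in; nothing more can be done
None
```

The job is handed in: the plate rests at about 30° by camera estimate, on the 40 mm block with the 20 mm block flat on top, centred on the pad within a few mm; it was let down by its handle and released, and the arm is clear (no verdict was returned).

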